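# Load a strip into the saw guide up to its hidden stop

## Robot

A 7-joint arm with a two-finger parallel gripper is mounted at the origin on the work surface. World frame = base frame: x ahead of the robot, y to its left, z up, the work surface at z = 0. Lengths are in m, angles in rad, forces in N, time in s.
With the tool pointing down it reaches from about 0.4 to 0.85 m from the base axis. Payload 10.4 kg.
Tool frame: the origin (TCP) lies on the mounting face of the last link; the fingertips stand 173 mm ahead of it and the grasp point (between the pads) lies 155 mm ahead of it (manip.tip_extent is the distance from the TCP to the fingertips, in m); z points along the fingers, y is the line along which they close (so a half turn about z gives the same grasp; the last joint's range is limited). The gripper opens to 85 mm and grips with 20 to 120 N. Pads are 22 mm wide; open, the fingers measure 114 mm over their backs; the gripper's body (76 mm by 85 mm) begins 54 mm behind the grasp point. The pads swing forward as they close: fully open they stand 13 mm farther back than shut.
Start: joints at [1.274, 0.332, -0.065, 1.46, 0.022, 1.35, -0.088], TCP at [0.169, -0.602, 0.405] pointing down, gripper open.
Joint ranges: [-2.6, 2.6], [-0.5, 2.12], [-1.47, 1.34], [0.16, 2.42], [-1.27, 4.41], [0.06, 2.06], [-2.6, 2.6]. Speed limits (rad/s): [2.22, 2.22, 2.79, 2.79, 3.14, 3.14, 3.14].

## Interface

Orientations are given as a unit quaternion [x, y, z, w].
In Python, from workcell import manip gives the robot as it stands.
- The arm moves only by the tool move_arm, never from a script. Its argument "plan" is one flat list of numbers, 7 for each row, row after row: the turn, a rotation vector about the tool's x, y, z in rad, then the shift along the tool's x, y, z in m, then the finger opening in m, from 0 to 0.0854. In form: [ax, ay, az, dx, dy, dz, gripper, ax, ay, az, dx, dy, dz, gripper, ...]. A call has 1 to 12 rows; each row is the pose to reach, as a shift and turn from the pose commanded when the call began, along the tool's axes at that moment; what a row does not reach only later rows make up. A row lasts 1/8 s, in which the tool goes at most 62.5 mm and 10.7 degrees, less where a joint would pass 70% of its speed; a pose out of reach is approached as far as the arm can. A call with a gripper value outside its range is refused whole. The fingers move at their own pace and stop on an object; "squeeze" is the grip in N (left out, the last holds). Time passes only in rows, so rows that repeat a pose let the fingers close. It gives the time, the measured TCP pose, the force, the opening and the grip force at its end, in the units of the state.
- manip.get_obs(): the state, without advancing time (a new reading comes with each control period).
- manip.camera(name): name is "side" or "top" or "wrist"; returns a dict with "color" (420x560x3 uint8, red, green, blue), "fx", "fy", "cx", "cy" (pixels), "dist" ([k1, k2, p1, p2, k3] as OpenCV has them; the pictures are not rectified), "cam_to_world" (4x4, takes a point from camera to world coordinates); the wrist camera has in their place "mount" (4x4, takes a point from camera to tool coordinates, whose origin is the TCP and whose axes are the flange's). Camera axes: x right, y down, z forward; pixel columns grow to the right and rows downward; lengths in m; the calibration is good to about 2 mm. A picture is of the moment at which its call begins: read the wrist's pose just before it. There is no depth.
- manip.hand_in(): hands the job in; it is judged then, once.
Trained networks look in a picture, given as the dict that the camera call returned (one of the last four; its "shot" number tells which), for a name from the list of things; names that differ only in an ending like _2 or _b are one class to them, and where a whole thing is asked for, a point or a joint stands for the part that bears it (a point fixed in the world has none). Each returns a list of dicts, best first, with "conf" (0 to 1); they miss things now and then, are a little off and sometimes report something else, mostly with a low value. They report only what shows in the picture. A call takes as long as a camera call. They do not tell look-alikes from the thing itself.
- manip.look_for(picture, label): "position" ([x, y, z] in m, in the coordinates of the camera as it stood for that picture, good to about 4 mm: the middle of the surface that is visible of it).
- manip.silhouettes(picture, label): "pixels" (420x560 bool, what is visible of it).
- manip.tip_of(picture, label): "position" ([x, y, z] in m, in the coordinates of the camera as it stood for that picture, good to about 4 mm: a listed point, or the origin of a listed thing).
The state is a dict: "clock": time; "joint_pos": joint angles; "joint_velocities": joint speeds; "tau": joint torques, N m; "position": TCP position; "ee_rot": TCP orientation; "ft_force": force on the tool from outside, world axes, zero at the start; "torque": the same for the moment, N m; "grip_width": opening from 0.0 (shut) to 1.0 (fully open); "grasp_force": force on a finger pad.
Only numpy, scipy, OpenCV 4.12 (cv2) and the standard library are available. Lean on these libraries where they do the work, as an engineer would, in place of code of your own. Each camera call takes 0.05 s, during which the arm holds its last target. There are 200 camera calls.

## Task

Take the square wooden strip (not the round dowel or the flat lath) out of the notched stand and slide it into the mouth of the saw guide until it is fully home against the stop hidden inside. How deep the stop is set cannot be seen and changes from job to job, so go by feel: bear against it with a gentle, steady push of about 10 newtons for a moment, never ramming it, since 25 N would shift the stop. Then let go, leaving the strip home in the guide and everything else on the bench where it is.

Things in the scene. Friction and masses are not known exactly. Their poses are not given: they have to be found in the camera images.
- square_strip: Square strip of pale wood, 180 long, 14 x 14 in section, 20 to 45 g; one of three strips lying in the notches of the stand. Origin at its middle (centre of the solid), x along its length; both ends are alike. The 50 mm beyond each of the stand's uprights are free to grip, as is the 50 mm between the uprights.
- stand: Plywood stand fixed to the bench, base 85 x 175 x 10, two uprights 10 thick across it at x = -30 and +30, 40 high to the floors of their notches (lips 6 higher). It carries three strips parallel to its x axis, at y = -65, 0 and +65, in any order, middles near x = 0. Origin: centre of the underside, z up; x points roughly towards the saw guide.
- saw_guide: Brown wooden saw guide fixed to the bench, 150 long (x) x 60 wide (y) x 65 high, low brass screw head on top, aluminium feet at its sides. Origin: centre of the underside; x is the direction in which the strip goes in. A level square bore 16.5 x 16.5, its axis 47 above the bench, runs in from the mouth in the -x end face; the far end is closed. The bore holds a hidden stop (see mouth).
- mouth (a point): Centre of the mouth, in the guide's end face (axes as the guide's). The first 15 mm is a flared aluminium lead-in, 26.5 square narrowing to 16.5. In the bore, unseen, a rigid steel stop stands 92 to 115 deep from here, different every time, so 65 to 88 of the strip stays outside. Nothing else obstructs the bore: only light friction (about 1 N, more if the strip is held crooked) until the stop.
- round_dowel: Round wooden dowel, 14 diameter, 180 long, in the stand; origin at its middle, x along it. Leave alone.
- flat_lath: Flat wooden lath 180 x 25 x 6 in the stand; origin at its middle, x along it. Leave alone.
- paint_a: Grey paint bottle, 27 diameter, 72 high, origin under its base. Leave alone.
- paint_b: Black paint bottle, 27 diameter, 72 high, origin under its base. Leave alone.
- glue_jar: Clear jar with white cap, 44 diameter, 50 high, origin under its base. Leave alone.
- sanding_block: Cork sanding block 70 x 40 x 28, origin under its centre. Leave alone.
- driver: Screwdriver, 150 long, lying on the bench, origin on its underside. Leave alone.
- model_block: Dark wooden block 45 x 60 x 30 with a small green model on top (51 high in all), origin under its centre. Leave alone.
There are look-alikes about, which are no part of the job. What is shaped like the square_strip but grey or turquoise is not meant. What is shaped like the stand but red is not meant.

How it is judged:
By the outcome, as a careful person would: the job done as asked, in the order asked, and still so for the second after the job is handed in, with the robot touching nothing.
It also fails if it takes over 58 s, if anything falls off the work surface, if the arm or the gripper's body presses on something with over 40 N, if the wrist force passes 120 N, or if a joint passes its speed limit or range.

## Working session

There is one attempt and no reset: what is moved stays moved. The work goes in short steps, Python scripts to look and compute and a tool call to move; the robot and the scene stay as the last step left them, time stands still between calls to the robot, and variables do not carry over. Pictures are saved under pics/ and viewed, at most 10 in all, crops included, and the job is handed in when it is done.

Besides the shell and the picture viewer there is one more tool, called after "Request:" as a command line: name --argument value ..., lists and objects as JSON in quotes. move_arm: Moves the arm, as the interface text tells. Its arguments: {"type":"object","properties":{"plan":{"type":"array","items":{"type":"number"}},"squeeze":{"type":"number"}},"required":["plan"]}

```bash
ls; mkdir -p pics; cat > h.py <<'E'
import numpy as np, cv2
from workcell import manip
from scipy.spatial.transform import Rotation as R
def T_of(o):
    T=np.eye(4);T[:3,:3]=R.from_quat(o["ee_rot"]).as_matrix();T[:3,3]=o["position"];return T
def shot(name):
    o=manip.get_obs();p=manip.camera(name)
    p["T"]=np.array(p["cam_to_world"]) if "cam_to_world" in p else T_of(o)@np.array(p["mount"])
    return p
def K(p): return np.array([[p["fx"],0,p["cx"]],[0,p["fy"],p["cy"]],[0,0,1.]])
def w(p,c): return (p["T"]@np.r_[c,1])[:3]
def px(p,X):
    Ti=np.linalg.inv(p["T"]);q=(Ti[:3,:3]@np.atleast_2d(X).T+Ti[:3,3:]).T
    return cv2.projectPoints(q.reshape(-1,1,3),np.zeros(3),np.zeros(3),K(p),np.array(p["dist"],float))[0].reshape(-1,2)
def onz(p,uv,z):
    u=cv2.undistortPoints(np.array(uv,float).reshape(-1,1,2),K(p),np.array(p["dist"],float)).reshape(-1,2)
    d=(p["T"][:3,:3]@np.c_[u,np.ones(len(u))].T).T;c=p["T"][:3,3]
    return c+d*((z-c[2])/d[:,2])[:,None]
def save(p,n,crop=None,s=1):
    im=p["color"][:,:,::-1]
    if crop: a,b,c,d=crop; im=im[b:d,a:c]
    cv2.imwrite("pics/"+n,cv2.resize(im,None,fx=s,fy=s,interpolation=cv2.INTER_CUBIC))
E
python3 - <<'E'
from h import *
o=manip.get_obs();print({k:np.round(v,3) for k,v in o.items()})
for n in("top","side"):
    p=shot(n);save(p,n+".png");print(n,p["T"].round(3).tolist())
    for l in("square_strip","stand","saw_guide","mouth","round_dowel","flat_lath","paint_a","glue_jar","model_block","sanding_block","driver"):
        for r in manip.tip_of(p,l)[:4]:
            X=w(p,r["position"]);print(l,round(r["conf"],2),X.round(3),px(p,X)[0].round())
E
```

```text
pics
{'clock': np.float64(0.0), 'joint_pos': array([ 1.274,  0.333, -0.065,  1.461,  0.022,  1.35 , -0.088]), 'joint_velocities': array([ 0.001, -0.001, -0.   ,  0.003,  0.002,  0.001,  0.001]), 'tau': array([-0.0000e+00, -6.2543e+01,  4.9000e-02, -3.9161e+01,  1.6000e-02,
        1.0000e-02, -0.0000e+00]), 'position': array([ 0.169, -0.602,  0.404]), 'ee_rot': array([ 0.991,  0.136, -0.   , -0.001]), 'ft_force': array([0.264, 0.272, 0.248]), 'torque': array([ 0.036, -0.033, -0.03 ]), 'grasp_force': np.float64(0.0), 'grip_width': np.float64(1.0)}
top [[0.02, -0.996, 0.088, 0.411], [-1.0, -0.019, 0.004, -0.066], [-0.002, -0.088, -0.996, 1.01], [0.0, 0.0, 0.0, 1.0]]
square_strip 0.98 [ 0.41  -0.437  0.009] [436. 242.]
square_strip 0.86 [ 0.268 -0.241  0.009] [353. 301.]
square_strip 0.71 [ 0.549 -0.231  0.046] [351. 181.]
stand 0.69 [ 0.36   0.265 -0.001] [141. 257.]
stand 0.58 [ 0.478 -0.249 -0.004] [355. 213.]
saw_guide 0.69 [ 0.563  0.258 -0.001] [148. 174.]
mouth 0.72 [0.577 0.184 0.056] [173. 165.]
round_dowel 0.6 [ 0.423 -0.262  0.047] [365. 235.]
round_dowel 0.28 [0.577 0.186 0.
[... 814 characters left out ...]
477 -0.243 -0.002] [225. 258.]
stand 0.56 [ 0.364  0.27  -0.001] [334. 154.]
stand 0.34 [ 0.711 -0.029 -0.002] [358. 268.]
saw_guide 0.82 [0.566 0.262 0.001] [384. 185.]
mouth 0.79 [0.575 0.189 0.048] [374. 184.]
round_dowel 0.78 [ 0.42  -0.259  0.046] [203. 235.]
round_dowel 0.58 [ 0.483 -0.244 -0.   ] [226. 259.]
flat_lath 0.74 [ 0.483 -0.243  0.045] [224. 246.]
paint_a 0.75 [0.732 0.102 0.003] [399. 244.]
paint_a 0.71 [0.713 0.022 0.003] [373. 256.]
glue_jar 0.79 [0.362 0.013 0.002] [273. 188.]
glue_jar 0.48 [ 0.568  0.263 -0.   ] [384. 185.]
model_block 0.78 [ 0.366 -0.081  0.005] [248. 202.]
sanding_block 0.58 [0.695 0.159 0.002] [400. 225.]
driver 0.7 [ 0.712 -0.032 -0.   ] [358. 268.]
```

View pics/top.png

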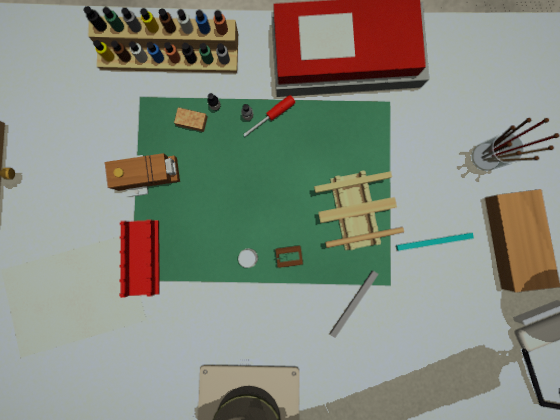

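View pics/side.png

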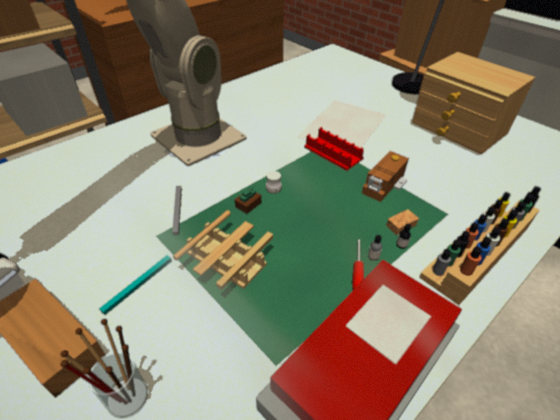

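Three strip-shaped things: turquoise (436,242), grey (353,301) and pale wood in the pale stand (351,181). Only the last is pale and lies in the non-red stand. Its neighbours are the lath (357,209) and the dowel (365,238). I'll measure axes next and confirm with a crop.

```bash
cat >> h.py <<'E'
def axis(p,m,z):
    ys,xs=np.nonzero(m);P=onz(p,np.c_[xs,ys],z)[:,:2];(c,sz,a)=cv2.minAreaRect((P*1000).astype(np.float32))
    v=np.linalg.svd(P-P.mean(0),full_matrices=False)[2][0];return P.mean(0).round(4),np.array(c).round(1),np.round(sz,1),np.degrees(np.arctan2(v[1],v[0]))%180
E
python3 - <<'E'
from h import *
p=shot("top");save(p,"c1.png",(290,150,430,270),5)
for l,z in(("square_strip",.054),("flat_lath",.046),("round_dowel",.05),("saw_guide",.065),("stand",.04)):
    for r in manip.silhouettes(p,l)[:4]:
        print(l,round(r["conf"],2),r["pixels"].sum(),axis(p,r["pixels"],z))
o=manip.get_obs();T=T_of(o);print(T.round(3));print(np.array(shot("wrist")["mount"]).round(3))
E
```

```text
square_strip 0.71 862 (array([ 0.4822, -0.2427]), array([ 482.4, -243. ]), array([ 26.4, 179.6]), np.float64(102.35353288004427))
square_strip 0.64 472 (array([ 0.5474, -0.238 ]), array([ 546.2, -233.4]), array([ 15.9, 179.9]), np.float64(102.20644355619777))
square_strip 0.55 366 (array([ 0.7139, -0.0558]), array([696.4, -37.4]), array([ 25.6, 142.8]), np.float64(128.8123982565336))
flat_lath 0.64 832 (array([ 0.483 , -0.2452]), array([ 483.1, -244.3]), array([ 25.8, 181.6]), np.float64(102.00194158355671))
round_dowel 0.62 523 (array([ 0.4201, -0.2605]), array([ 420.1, -260.4]), array([ 16.6, 180.7]), np.float64(101.83703835317353))
saw_guide 0.82 2374 (array([0.5556, 0.2536]), array([552.4, 250.1]), array([ 91. , 167.1]), np.float64(98.62368365727))
stand 0.79 2960 (array([0.3616, 0.2567]), array([361.9, 256.3]), array([175.8,  91.7]), np.float64(3.3561447532713657))
stand 0.55 1843 (array([ 0.4779, -0.241 ]), array([ 481.4, -239.8]), array([174.4,  85.8]), np.float64(12.252407524871927))
stand 0.54 538 (array([0.6886, 0.1508]), array([689. , 151.2]), array([73.8, 42.9]), np.float64(79.61468916925176))
stand 0.42 477 (array([ 0.42  , -0.2606]), array([ 420. , -261.5]), array([ 14.4, 184.4]), np.float64(102.30587197282635))
[[ 0.963  0.27   0.     0.169]
 [ 0.27  -0.963 -0.    -0.602]
 [ 0.     0.    -1.     0.405]
 [ 0.     0.     0.     1.   ]]
[[ 0.001 -0.961 -0.276  0.07 ]
 [ 1.     0.001  0.    -0.001]
 [ 0.    -0.276  0.961  0.03 ]
 [ 0.     0.     0.     1.   ]]
```

View pics/c1.png

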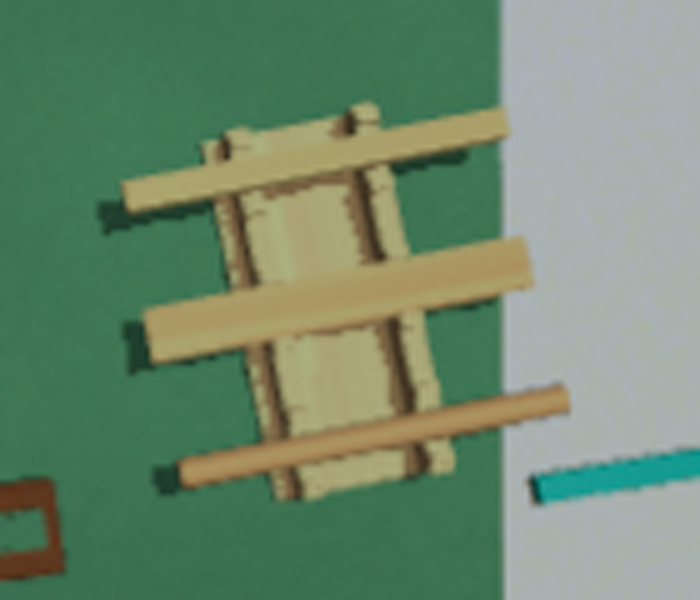

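The crop confirms it: the strip at crop (320,160) is pale, narrow and flat-topped, so it is the square one. The middle one is the wide lath, and the bottom orange one with rounded shading is the dowel. Next I move above the strip.

Request:
move_arm --plan '[0,0,-1.51,0.463,-0.2535,0.055,0.045,0,0,-1.51,0.463,-0.2535,0.055,0.045,0,0,-1.51,0.463,-0.2535,0.055,0.045,0,0,-1.51,0.463,-0.2535,0.055,0.045,0,0,-1.51,0.463,-0.2535,0.055,0.045,0,0,-1.51,0.463,-0.2535,0.055,0.045,0,0,-1.51,0.463,-0.2535,0.055,0.045,0,0,-1.51,0.463,-0.2535,0.055,0.045,0,0,-1.51,0.463,-0.2535,0.055,0.045,0,0,-1.51,0.463,-0.2535,0.055,0.045,0,0,-1.51,0.463,-0.2535,0.055,0.045,0,0,-1.51,0.463,-0.2535,0.055,0.045]' --squeeze 30

```text
clock: 3.05
position: [0.5455, -0.2338, 0.3499]
ee_rot: [0.629, 0.778, -0.0, 0.0]
ft_force: [-0.6, -0.1, 1.2]
grip_width: 0.525
grasp_force: 0.0
```

```bash
python3 - <<'E'
from h import *
o=manip.get_obs();print(o["clock"],T_of(o).round(4),o["joint_pos"].round(3),o["joint_velocities"].round(3).max(),o["grip_width"])
p=shot("wrist");save(p,"w1.png")
for l,z in(("square_strip",.054),("flat_lath",.046),("round_dowel",.05)):
    for r in manip.silhouettes(p,l)[:3]:
        print(l,round(r["conf"],2),r["pixels"].sum(),axis(p,r["pixels"],z))
    for r in manip.tip_of(p,l)[:3]: print(" tip",round(r["conf"],2),w(p,r["position"]).round(4))
E
```

```text
3.05 [[-2.091e-01  9.779e-01 -1.000e-04  5.455e-01]
 [ 9.779e-01  2.091e-01 -8.000e-04 -2.338e-01]
 [-8.000e-04 -2.000e-04 -1.000e+00  3.499e-01]
 [ 0.000e+00  0.000e+00  0.000e+00  1.000e+00]] [ 0.764  0.349 -0.538  1.598  0.187  1.247  0.404] 0.001 0.5250813790182942
square_strip 0.9 1182 (array([ 0.421, -0.344]), array([ 428.9, -388.6]), array([ 19.6, 153.5]), np.float64(102.30526962564365))
square_strip 0.73 1212 (array([ 0.3519, -0.2618]), array([ 349.4, -261.5]), array([20.8, 41.6]), np.float64(138.44273806878184))
square_strip 0.68 4592 (array([ 0.5437, -0.2212]), array([ 545.7, -230.2]), array([ 14.8, 181.1]), np.float64(102.31307334510221))
 tip 0.74 [ 0.5421 -0.2309  0.046 ]
 tip 0.67 [ 0.4803 -0.243   0.0436]
round_dowel 0.82 4855 (array([ 0.418 , -0.2489]), array([ 420. , -257.9]), array([ 16.7, 181.4]), np.float64(102.37031531177387))
 tip 0.85 [ 0.4203 -0.2588  0.0477]
```

View pics/w1.png

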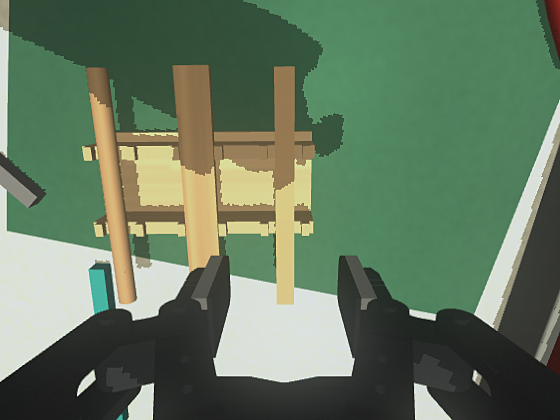

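The wrist view shows the square strip at cols 275–294, rows 66–304, aligned with the fingers and clear of the lath. I'll grip the rear overhang at x ≈ -62 mm.

Request:
move_arm --plan '[0,0,0,-0.0585,0.001,0.02,0.045,0,0,0,-0.0585,0.001,0.07,0.045,0,0,0,-0.0585,0.001,0.115,0.045,0,0,0,-0.0585,0.001,0.14,0.045,0,0,0,-0.0585,0.001,0.148,0.045,0,0,0,-0.0585,0.001,0.148,0.045,0,0,0,-0.0585,0.001,0.148,0.005,0,0,0,-0.0585,0.001,0.148,0.005,0,0,0,-0.0585,0.001,0.148,0.005,0,0,0,-0.0585,0.001,0.148,0.005,0,0,0,-0.0585,0.001,0.148,0.005]' --squeeze 40

```text
clock: 4.78
position: [0.56, -0.2896, 0.2029]
ee_rot: [0.628, 0.778, 0.0, 0.001]
ft_force: [0.2, 0.4, 6.1]
grip_width: 0.158
grasp_force: 42.4
```

Request:
move_arm --plan '[0,0,0,0,0,-0.02,0.005,0,0,0,0,0,-0.07,0.005,0,0,0,0,0,-0.12,0.005,0,0,0.03,0.04,0.003,-0.15,0.005,0,0,0.06,0.1,0.007,-0.15,0.005,0,0,0.06,0.16,0.011,-0.15,0.005,0,0,0.06,0.22,0.015,-0.15,0.005,0,0,0.06,0.28,0.02,-0.15,0.005,0,0,0.06,0.34,0.024,-0.15,0.005,0,0,0.06,0.39,0.027,-0.15,0.005,0,0,0.06,0.423,0.029,-0.15,0.005,0,0,0.06,0.423,0.029,-0.15,0.005]'

```text
clock: 6.28
position: [0.4975, 0.1331, 0.3529]
ee_rot: [0.649, 0.761, 0.0, 0.0]
ft_force: [-0.8, -0.2, -0.2]
grip_width: 0.159
grasp_force: 41.5
```

```bash
python3 - <<'E'
from h import *
o=manip.get_obs();print(o["clock"],T_of(o).round(4),o["joint_pos"].round(3),abs(o["joint_velocities"]).round(3).max(),o["ft_force"],o["grip_width"])
p=shot("wrist");save(p,"w2.png")
for r in manip.silhouettes(p,"saw_guide")[:1]: print(r["conf"],axis(p,r["pixels"],.065))
for l in("saw_guide","mouth","square_strip"):
    for r in manip.tip_of(p,l)[:2]: X=w(p,r["position"]);print(l,round(r["conf"],2),X.round(4),px(p,X).round())
for r in manip.silhouettes(p,"square_strip")[:2]: print(r["conf"],axis(p,r["pixels"],o["position"][2]-.155+.007))
E
```

```text
6.275 [[-1.575e-01  9.875e-01  1.100e-03  4.975e-01]
 [ 9.875e-01  1.575e-01  4.000e-04  1.331e-01]
 [ 2.000e-04  1.100e-03 -1.000e+00  3.529e-01]
 [ 0.000e+00  0.000e+00  0.000e+00  1.000e+00]] [ 0.35   0.204 -0.774  1.785  0.152  1.212 -0.308] 0.055 [-0.80013922 -0.19307104 -0.18697961] 0.1585943272088272
0.59 (array([0.5578, 0.2375]), array([554.3, 231.3]), array([85.6, 89.8]), np.float64(114.13922308536108))
saw_guide 0.86 [ 5.614e-01  2.620e-01 -2.000e-04] [[386.  43.]]
mouth 0.76 [0.5723 0.1917 0.0472] [[396. 137.]]
square_strip 0.58 [0.4883 0.1945 0.1981] [[284. 130.]]
0.15 (array([0.4375, 0.1266]), array([437.4, 126.4]), array([30.1, 16.8]), np.float64(57.36566735246616))
```

View pics/w2.png

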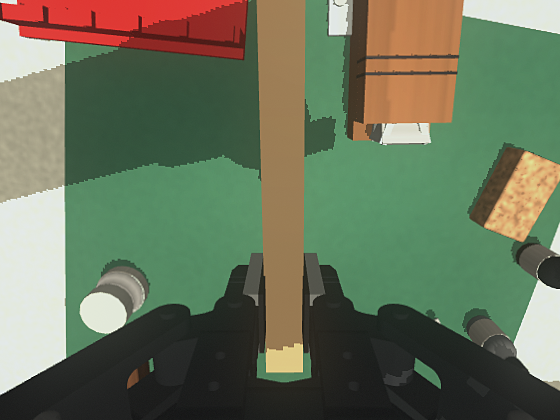

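The guide's top shows at cols 363–464, rows 0–122, with the aluminium mouth below its front edge around (403,133). The held strip runs straight up the middle (cols 258–304). I'll enlarge the guide for its exact edges.

```bash
python3 - <<'E'
from h import *
p=shot("wrist");save(p,"c2.png",(335,0,485,150),4)
for z,pts in ((.065,[(363,122),(453,124),(367,2),(464,2)]),(.054,[(258,2),(304,2),(262,345),(303,345)])):
    if z<.06: z=T_of(manip.get_obs())[2,3]-.155+.007
    print(onz(p,pts,z).round(4).tolist())
g=cv2.cvtColor(p["color"],cv2.COLOR_RGB2GRAY).astype(int)
for r in (10,30,100,115): 
    d=np.abs(np.diff(p["color"][r].astype(int),axis=0)).sum(1);print(r,[(c,d[c]) for c in range(340,485) if d[c]>40])
E
```

```text
[[0.5434, 0.1942, 0.065], [0.6042, 0.2024, 0.065], [0.5307, 0.2665, 0.065], [0.5908, 0.276, 0.065]]
[[0.477, 0.2254, 0.2037], [0.49, 0.2274, 0.2037], [0.4936, 0.1124, 0.2037], [0.5086, 0.1147, 0.2037]]
10 [(344, np.int64(271)), (345, np.int64(41)), (350, np.int64(106)), (351, np.int64(177)), (365, np.int64(97)), (366, np.int64(121)), (461, np.int64(67)), (462, np.int64(59)), (478, np.int64(165)), (479, np.int64(122))]
30 [(342, np.int64(126)), (365, np.int64(135)), (366, np.int64(73)), (459, np.int64(51)), (460, np.int64(87))]
100 [(342, np.int64(158)), (347, np.int64(53)), (362, np.int64(56)), (363, np.int64(238)), (452, np.int64(59)), (453, np.int64(78))]
115 [(344, np.int64(162)), (352, np.int64(191)), (353, np.int64(60)), (355, np.int64(71)), (357, np.int64(75)), (358, np.int64(60)), (360, np.int64(59)), (362, np.int64(143)), (363, np.int64(132)), (387, np.int64(64)), (388, np.int64(78)), (396, np.int64(57)), (398, np.int64(60)), (410, np.int64(48)), (415, np.int64(68)), (416, np.int64(171)), (418, np.int64(168)), (419, np.int64(140)), (428, np.int64(128)), (429, np.int64(148)), (430, np.int64(84))]
```

View pics/c2.png

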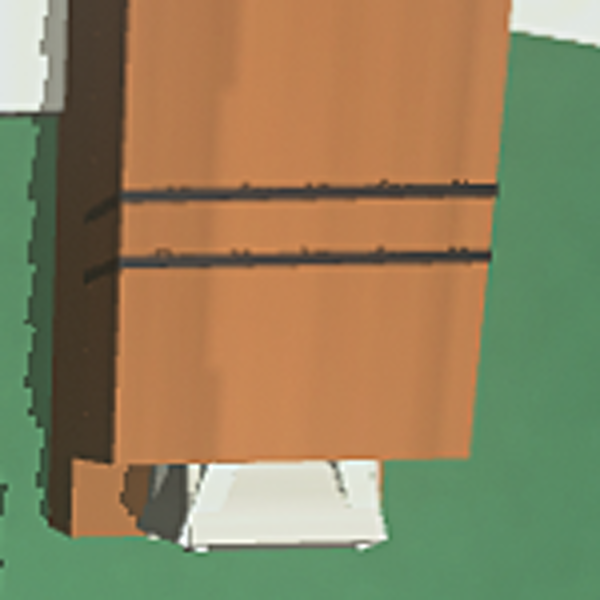

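The crop shows the brown top's front edge from (362,115.5) to (452,114), the saw slots, and the white flare out to row 137. So the mouth plane is about 15 mm in front of the brown top edge. Next I refine the guide axis and check the strip's pitch in the grip.

```bash
cat > fit.py <<'E'
from h import *
from scipy.optimize import least_squares
def strip_fit(p,rows=range(6,240,9),c0=284):
    """strip in hand: fit top-face edges -> tool-frame lateral y, yaw, top z offset, pitch"""
    L=[];Rr=[]
    for r in rows:
        row=p["color"][r].astype(int);d=np.abs(np.diff(row,axis=0)).sum(1)
        for cs,o in((range(c0-45,c0-8),L),(range(c0+8,c0+45),Rr)):
            cs=np.array(cs);ww=d[cs]
            k=cs[ww.argmax()];s=np.arange(k-1,k+2);o.append((( s*d[s]).sum()/d[s].sum()+.5,r))
    M=np.array(p["mount"]);u=lambda q:cv2.undistortPoints(np.array(q,float).reshape(-1,1,2),K(p),np.array(p["dist"],float)).reshape(-1,2)
    def pts(uv,z0,th): # intersect with plane z=z0+tan(th)*x in tool frame
        d=(M[:3,:3]@np.c_[u(uv),np.ones(len(uv))].T).T;c=M[:3,3];t=np.tan(th)
        lam=(z0+t*c[0]-c[2])/(d[:,2]-t*d[:,0]);return c+lam[:,None]*d
    def f(v):
        y0,yaw,z0,th=v;out=[]
        for uv,s in((L,-1),(Rr,1)):
            P=pts(uv,z0,th);out.append(P[:,1]-(y0+np.tan(yaw)*P[:,0]+s*.007))
        return np.concatenate(out)*1e3
    q=least_squares(f,[0,0,.148,0],loss="soft_l1",f_scale=.3);return q.x,np.abs(q.fun).mean()
E
python3 - <<'E'
from fit import *
p=shot("wrist");x,e=strip_fit(p);print("strip y0,z0 mm",x[[0,2]]*1e3,"yaw,pitch deg",np.degrees(x[[1,3]]),e)
P=onz(p,[(362.5,115.5),(452.3,114.2),(366.2,10),(462,10),(363.4,100),(453.2,100)],.065)[:,:2]
a=lambda d:np.degrees(np.arctan2(d[1],d[0]))
print(P.round(4).tolist(),"front",a(P[1]-P[0])+90,"L",a(P[2]-P[4]),"R",a(P[3]-P[5]),"mid",((P[4]+P[5])/2).round(4),((P[2]+P[3])/2).round(4))
print("flare bottom lip", onz(p,[(382.5,137),(431,136)],.047+.013).round(4).tolist(),onz(p,[(382.5,137),(431,136)],.034).round(4).tolist())
s=shot("side");save(s,"s2.png",(300,90,440,195),5)
E
```

```text
strip y0,z0 mm [1.23895989e-01 1.53405357e+02] yaw,pitch deg [-0.28980741 -5.94584735] 0.6692176396630833
[[0.5421, 0.1986], [0.6018, 0.2088], [0.531, 0.2621], [0.5907, 0.2716], [0.5406, 0.2085], [0.5999, 0.2178]] front 99.6876627544623 L 100.10942451826098 R 99.75910621706225 mid [0.5702 0.2132] [0.5608 0.2669]
flare bottom lip [[0.56, 0.1864, 0.06], [0.5933, 0.1923, 0.06]] [[0.5671, 0.1851, 0.034], [0.6037, 0.1916, 0.034]]
```

View pics/s2.png

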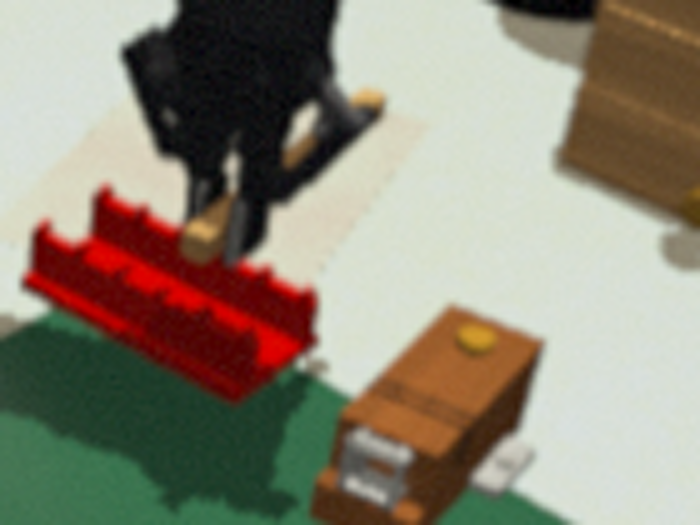

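The side crop shows the strip held, front end at side px ~(341,138) and rear end at ~(374,110), and the guide with its mouth frame. The pitch fit is poor, so I'll check it against predictions.

```bash
python3 - <<'E'
from fit import *
T=T_of(manip.get_obs());s=shot("side");p=shot("wrist")
for deg in(-6,0,6):
    t=np.radians(deg);f=lambda a,h:(T@np.array([a*np.cos(t),0,.155-a*np.sin(t)-h,1]))[:3]
    print("nose up",deg,"front ctr",px(s,f(.152,0)).round(1),"rear top",px(s,f(-.028,.007)).round(1), "wrist rear top",px(p,f(-.028,.007)).round(1))
    for a in(.0,.04,.08,.1):
        q=[px(p,(T@np.array([a*np.cos(t),sg*.007,.155-a*np.sin(t)-.007,1]))[:3])[0].round(1).tolist() for sg in(-1,1)];print("   ",a,q)
for r in(5,20,40,80,120,160,200,240):
    d=np.abs(np.diff(p["color"][r].astype(int),axis=0)).sum(1);print(r,[(c,int(d[c])) for c in range(235,335) if d[c]>50])
E
```

```text
nose up -6 front ctr [[373.5 115.4]] rear top [[338.7 134.9]] wrist rear top [[282.4 378.7]]
    0.0 [[263.0, 308.4], [302.0, 308.5]]
    0.04 [[262.0, 198.1], [303.2, 198.1]]
    0.08 [[261.0, 75.0], [304.5, 75.1]]
    0.1 [[260.4, 8.5], [305.2, 8.5]]
nose up 0 front ctr [[374.7 110. ]] rear top [[338.6 136. ]] wrist rear top [[282.4 373.5]]
    0.0 [[263.0, 308.4], [302.0, 308.5]]
    0.04 [[261.3, 200.6], [303.9, 200.7]]
    0.08 [[259.3, 71.5], [306.0, 71.6]]
    0.1 [[258.2, -2.5], [307.2, -2.4]]
nose up 6 front ctr [[375.6 104.7]] rear top [[338.5 137. ]] wrist rear top [[282.5 367.9]]
    0.0 [[263.0, 308.4], [302.0, 308.5]]
    0.04 [[260.5, 204.6], [304.5, 204.7]]
    0.08 [[257.4, 70.8], [307.7, 70.9]]
    0.1 [[255.5, -11.0], [309.7, -11.0]]
5 [(244, 57), (245, 115), (256, 140), (304, 59), (326, 70), (327, 290), (328, 176)]
20 [(243, 63), (244, 121), (256, 191), (304, 90), (326, 53), (327, 368), (328, 57)]
40 [(243, 94), (256, 83), (257, 100), (304, 90)]
80 [(257, 85), (258, 98), (304, 129)]
120 [(258, 83), (259, 103), (303, 96), (304, 88), (312, 171), (318, 165), (334, 162)]
160 [(260, 144), (303, 101)]
200 [(261, 104), (303, 142)]
240 [(262, 100), (303, 101)]
```

Pitch ≈ 0, strip yaw ≈ 0.3° relative to the tool, and the rear end is where it should be. Next I line up 25 mm in front of the mouth at bore height.

Request:
move_arm --plan '[0,0,-0.009,-0.05,0.03,0,0.005,0,0,-0.009,-0.1,0.065,0,0.005,0,0,-0.009,-0.134,0.0874,0.02,0.005,0,0,-0.009,-0.134,0.0874,0.07,0.005,0,0,-0.009,-0.134,0.0874,0.115,0.005,0,0,-0.009,-0.134,0.0874,0.14,0.005,0,0,-0.009,-0.134,0.0874,0.15,0.005,0,0,-0.009,-0.134,0.0874,0.15,0.005,0,0,-0.009,-0.134,0.0874,0.15,0.005]'

```text
clock: 7.95
position: [0.6059, 0.0111, 0.2031]
ee_rot: [0.648, 0.762, 0.001, 0.001]
ft_force: [0.9, 0.6, -0.2]
grip_width: 0.152
grasp_force: 41.5
```

```bash
python3 - <<'E'
from fit import *
o=manip.get_obs();T=T_of(o);print(o["clock"],T.round(4).tolist(),np.degrees(np.arctan2(T[1,0],T[0,0])),o["ft_force"].round(2),o["grip_width"])
p=shot("side");save(p,"s3.png",(330,150,430,225),8)
g=np.array([-.1714,.9852,0]);m=np.array([.5746,.1889,.047])
print("mouth",px(p,m),"axis -25",px(p,m-.025*g),"tip pred",px(p,(T@np.array([.152,-.0008,.1559,1]))[:3]))
h=.01325;n=np.array([.9852,.1714,0]);print("mouth corners",[px(p,m+a*h*n+[0,0,b*h])[0].round(1).tolist() for a in(-1,1) for b in(-1,1)])
E
```

```text
7.95 [[-0.1611, 0.9869, 0.002, 0.6059], [0.9869, 0.1611, -0.0001, 0.0111], [-0.0004, 0.002, -1.0, 0.2031], [0.0, 0.0, 0.0, 1.0]] 99.27353765585515 [ 0.93  0.61 -0.23] 0.15176787400791497
mouth [[373.37228159 184.67325464]] axis -25 [[368.92972014 189.35080865]] tip pred [[368.74699128 190.21701678]]
mouth corners [[368.2, 186.5], [369.8, 179.0], [376.9, 190.4], [378.6, 182.8]]
```

View pics/s3.png

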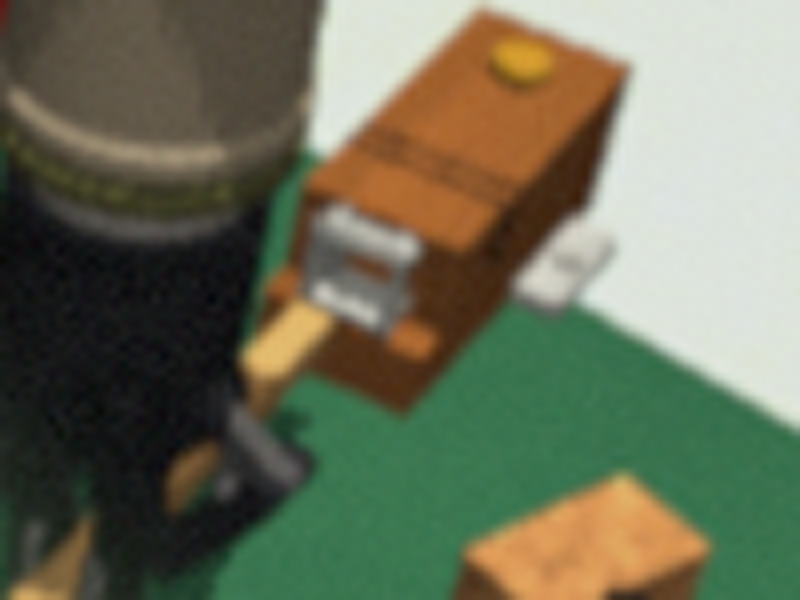

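Mouth frame centre is at about (375,184), within a pixel or two of prediction, and the tip is in front of it at about (370,189). Next I enter the lead-in gently and check forces.

Request:
move_arm --plan '[0,0,-0.005,0.01,0,0,0.005,0,0,-0.005,0.02,0,0,0.005,0,0,-0.005,0.028,0,0,0.005,0,0,-0.005,0.034,0,0,0.005,0,0,-0.005,0.038,0,0,0.005,0,0,-0.005,0.042,0,0,0.005,0,0,-0.005,0.042,0,0,0.005]'

```text
clock: 8.88
position: [0.5985, 0.0527, 0.2017]
ee_rot: [0.646, 0.764, -0.0, -0.0]
ft_force: [-0.8, 0.2, -0.5]
grip_width: 0.15
grasp_force: 41.4
```

Request:
move_arm --plan '[0,0,0,0.004,0,0,0.005,0,0,0,0.008,0,0,0.005,0,0,0,0.012,0,0,0.005,0,0,0,0.012,0,0,0.005]'

```text
clock: 9.38
position: [0.5964, 0.0648, 0.2017]
ee_rot: [0.645, 0.764, 0.0, -0.0]
ft_force: [1.0, -0.5, -0.0]
grip_width: 0.157
grasp_force: 41.5
```

The strip is ~26 mm in with no resistance. Continue to ~80 mm.

Request:
move_arm --plan '[0,0,0,0.007,0,0,0.005,0,0,0,0.014,0,0,0.005,0,0,0,0.021,0,0,0.005,0,0,0,0.028,0,0,0.005,0,0,0,0.035,0,0,0.005,0,0,0,0.042,0,0,0.005,0,0,0,0.049,0,0,0.005,0,0,0,0.054,0,0,0.005,0,0,0,0.054,0,0,0.005]'

```text
clock: 10.5
position: [0.5874, 0.1181, 0.2018]
ee_rot: [0.645, 0.764, 0.0, -0.0]
ft_force: [-0.0, 0.7, -0.3]
grip_width: 0.155
grasp_force: 41.5
```

Request:
move_arm --plan '[0,0,0,0.002,0,0,0.005,0,0,0,0.004,0,0,0.005,0,0,0,0.006,0,0,0.005,0,0,0,0.007,0,0,0.005,0,0,0,0.008,0,0,0.005]' --squeeze 24

```text
clock: 11.12
position: [0.5862, 0.1254, 0.2017]
ee_rot: [0.646, 0.764, -0.0, 0.0]
ft_force: [-0.0, -0.4, 1.0]
grip_width: 0.155
grasp_force: 41.6
```

Request:
move_arm --plan '[0,0,0,0.0005,0,0,0.005,0,0,0,0.001,0,0,0.005,0,0,0,0.0015,0,0,0.005,0,0,0,0.002,0,0,0.005]'

```text
clock: 11.62
position: [0.5859, 0.1274, 0.2017]
ee_rot: [0.646, 0.764, -0.0, 0.0]
ft_force: [0.6, -0.3, 0.2]
grip_width: 0.155
grasp_force: 41.6
```

Request:
move_arm --plan '[0,0,0,0.0005,0,0,0.007,0,0,0,0.001,0,0,0.007,0,0,0,0.0015,0,0,0.007,0,0,0,0.002,0,0,0.007]' --squeeze 24

```text
clock: 12.12
position: [0.5855, 0.1294, 0.2017]
ee_rot: [0.646, 0.764, -0.0, 0.0]
ft_force: [-0.2, -0.7, -0.3]
grip_width: 0.151
grasp_force: 41.6
```

Request:
move_arm --plan '[0,0,0,0.0005,0,0,0.007,0,0,0,0.001,0,0,0.007,0,0,0,0.0015,0,0,0.007,0,0,0,0.0015,0,0,0.007]'

```text
clock: 12.62
position: [0.5853, 0.1309, 0.2017]
ee_rot: [0.646, 0.764, 0.0, 0.0]
ft_force: [-0.1, -0.3, 1.0]
grip_width: 0.154
grasp_force: 41.6
```

Request:
move_arm --plan '[0,0,0,0.0005,0,0,0.007,0,0,0,0.001,0,0,0.007,0,0,0,0.0015,0,0,0.007,0,0,0,0.0015,0,0,0.007]'

```text
clock: 13.12
position: [0.585, 0.1324, 0.2017]
ee_rot: [0.646, 0.764, 0.0, 0.0]
ft_force: [0.5, -0.3, 0.7]
grip_width: 0.154
grasp_force: 41.6
```

Request:
move_arm --plan '[0,0,0,0.0005,0,0,0.007,0,0,0,0.001,0,0,0.007,0,0,0,0.0015,0,0,0.007,0,0,0,0.0015,0,0,0.007]'

```text
clock: 13.62
position: [0.5848, 0.1339, 0.2017]
ee_rot: [0.646, 0.764, 0.0, 0.0]
ft_force: [0.2, -0.2, 0.9]
grip_width: 0.156
grasp_force: 41.6
```

Request:
move_arm --plan '[0,0,0,0.0005,0,0,0.007,0,0,0,0.001,0,0,0.007,0,0,0,0.0015,0,0,0.007,0,0,0,0.0015,0,0,0.007]'

```text
clock: 14.12
position: [0.5845, 0.1354, 0.2017]
ee_rot: [0.646, 0.764, 0.0, 0.0]
ft_force: [0.3, 0.2, 0.4]
grip_width: 0.153
grasp_force: 41.6
```

Request:
move_arm --plan '[0,0,0,0.0005,0,0,0.007,0,0,0,0.001,0,0,0.007,0,0,0,0.0015,0,0,0.007,0,0,0,0.0015,0,0,0.007]'

```text
clock: 14.62
position: [0.5843, 0.1369, 0.2017]
ee_rot: [0.646, 0.764, 0.0, 0.0]
ft_force: [-0.4, 0.0, 0.9]
grip_width: 0.155
grasp_force: 41.6
```

Request:
move_arm --plan '[0,0,0,0.0005,0,0,0.007,0,0,0,0.001,0,0,0.007,0,0,0,0.0015,0,0,0.007,0,0,0,0.0015,0,0,0.007]'

```text
clock: 15.12
position: [0.584, 0.1383, 0.2017]
ee_rot: [0.646, 0.764, 0.0, 0.0]
ft_force: [0.9, -0.4, 1.0]
grip_width: 0.155
grasp_force: 41.6
```

Request:
move_arm --plan '[0,0,0,0.0005,0,0,0.007,0,0,0,0.001,0,0,0.007,0,0,0,0.0015,0,0,0.007,0,0,0,0.0015,0,0,0.007]'

```text
clock: 15.62
position: [0.5838, 0.1398, 0.2017]
ee_rot: [0.646, 0.764, 0.0, 0.0]
ft_force: [-0.1, -0.4, 0.1]
grip_width: 0.153
grasp_force: 41.6
```

Request:
move_arm --plan '[0,0,0,0.0005,0,0,0.007,0,0,0,0.001,0,0,0.007,0,0,0,0.0015,0,0,0.007,0,0,0,0.0015,0,0,0.007]'

```text
clock: 16.12
position: [0.5835, 0.1413, 0.2017]
ee_rot: [0.646, 0.764, 0.0, 0.0]
ft_force: [-0.4, -0.0, 0.7]
grip_width: 0.152
grasp_force: 41.6
```

Request:
move_arm --plan '[0,0,0,0.0005,0,0,0.007,0,0,0,0.001,0,0,0.007,0,0,0,0.0015,0,0,0.007,0,0,0,0.0015,0,0,0.007]'

```text
clock: 16.62
position: [0.5833, 0.1428, 0.2017]
ee_rot: [0.646, 0.764, 0.0, 0.0]
ft_force: [-0.1, -0.8, -0.1]
grip_width: 0.156
grasp_force: 41.6
```

Request:
move_arm --plan '[0,0,0,0.0005,0,0,0.007,0,0,0,0.001,0,0,0.007,0,0,0,0.0015,0,0,0.007,0,0,0,0.0015,0,0,0.007]'

```text
clock: 17.12
position: [0.583, 0.1443, 0.2017]
ee_rot: [0.646, 0.764, 0.0, 0.0]
ft_force: [0.6, -0.5, 1.2]
grip_width: 0.154
grasp_force: 41.6
```

Request:
move_arm --plan '[0,0,0,0.0005,0,0,0.007,0,0,0,0.001,0,0,0.007,0,0,0,0.0015,0,0,0.007,0,0,0,0.0015,0,0,0.007]'

```text
clock: 17.62
position: [0.5828, 0.1458, 0.2017]
ee_rot: [0.646, 0.764, 0.0, 0.0]
ft_force: [0.8, -1.0, 1.5]
grip_width: 0.159
grasp_force: 41.6
```

Request:
move_arm --plan '[0,0,0,0.0005,0,0,0.007,0,0,0,0.001,0,0,0.007,0,0,0,0.0015,0,0,0.007,0,0,0,0.0015,0,0,0.007]'

```text
clock: 18.12
position: [0.5825, 0.1472, 0.2017]
ee_rot: [0.646, 0.764, 0.0, -0.0]
ft_force: [0.3, -0.6, 0.9]
grip_width: 0.152
grasp_force: 41.6
```

Request:
move_arm --plan '[0,0,0,0.0005,0,0,0.007,0,0,0,0.001,0,0,0.007,0,0,0,0.0015,0,0,0.007,0,0,0,0.0015,0,0,0.007]'

```text
clock: 18.62
position: [0.5823, 0.1487, 0.2017]
ee_rot: [0.646, 0.764, 0.0, 0.0]
ft_force: [-0.1, -0.9, 0.5]
grip_width: 0.154
grasp_force: 41.7
```

Request:
move_arm --plan '[0,0,0,0.0005,0,0,0.007,0,0,0,0.001,0,0,0.007,0,0,0,0.0015,0,0,0.007,0,0,0,0.0015,0,0,0.007]'

```text
clock: 19.12
position: [0.5821, 0.1502, 0.2017]
ee_rot: [0.646, 0.764, 0.0, 0.0]
ft_force: [0.7, -2.1, 0.1]
grip_width: 0.152
grasp_force: 41.7
```

Request:
move_arm --plan '[0,0,0,0.0003,0,0,0.007,0,0,0,0.0006,0,0,0.007,0,0,0,0.0006,0,0,0.007]'

```text
clock: 19.5
position: [0.582, 0.1507, 0.2017]
ee_rot: [0.646, 0.764, -0.0, 0.0]
ft_force: [-0.6, -1.8, 0.6]
grip_width: 0.155
grasp_force: 41.7
```

Request:
move_arm --plan '[0,0,0,0.0005,0,0,0.007,0,0,0,0.001,0,0,0.007,0,0,0,0.001,0,0,0.007]'

```text
clock: 19.88
position: [0.5818, 0.1516, 0.2017]
ee_rot: [0.646, 0.764, -0.0, 0.0]
ft_force: [0.4, -0.6, 1.6]
grip_width: 0.156
grasp_force: 41.7
```

Request:
move_arm --plan '[0,0,0,0.0005,0,0,0.007,0,0,0,0.001,0,0,0.007,0,0,0,0.0012,0,0,0.007,0,0,0,0.0012,0,0,0.007]'

```text
clock: 20.38
position: [0.5818, 0.1519, 0.2017]
ee_rot: [0.646, 0.763, -0.001, 0.0]
ft_force: [0.2, -6.2, 3.3]
grip_width: 0.154
grasp_force: 41.9
```

Contact with the stop: 6 N, and the advance has stopped. A little more brings it to ~10 N.

Request:
move_arm --plan '[0,0,0,0.0003,0,0,0.007,0,0,0,0.0006,0,0,0.007,0,0,0,0.0006,0,0,0.007]'

```text
clock: 20.75
position: [0.5818, 0.152, 0.2017]
ee_rot: [0.646, 0.763, -0.001, 0.001]
ft_force: [1.0, -7.7, 2.9]
grip_width: 0.157
grasp_force: 42.0
```

Request:
move_arm --plan '[0,0,0,0.0003,0,0,0.007,0,0,0,0.0006,0,0,0.007,0,0,0,0.0006,0,0,0.007,0,0,0,0.0006,0,0,0.007]'

```text
clock: 21.25
position: [0.5818, 0.1521, 0.2017]
ee_rot: [0.646, 0.763, -0.001, 0.001]
ft_force: [0.6, -8.2, 3.5]
grip_width: 0.152
grasp_force: 42.1
```

Request:
move_arm --plan '[0,0,0,0.0004,0,0,0.007,0,0,0,0.0008,0,0,0.007,0,0,0,0.0008,0,0,0.007,0,0,0,0.0008,0,0,0.007,0,0,0,0.0008,0,0,0.007,0,0,0,0.0008,0,0,0.007]'

```text
clock: 22.0
position: [0.5818, 0.1523, 0.2017]
ee_rot: [0.647, 0.763, -0.001, 0.001]
ft_force: [-0.7, -12.7, 5.1]
grip_width: 0.156
grasp_force: 42.2
```

Request:
move_arm --plan '[0,0,0,-0.0003,0,0,0.007,0,0,0,-0.0003,0,0,0.007,0,0,0,-0.0003,0,0,0.007,0,0,0,-0.0003,0,0,0.007,0,0,0,-0.0003,0,0,0.007,0,0,0,-0.0003,0,0,0.007]'

```text
clock: 22.75
position: [0.5818, 0.1522, 0.2017]
ee_rot: [0.646, 0.763, -0.001, 0.001]
ft_force: [0.7, -10.7, 4.3]
grip_width: 0.154
grasp_force: 42.2
```

Steady ~10–12 N held for over a second at ~114 mm depth, which is within the stop range. Release, then rise.

Request:
move_arm --plan '[0,0,0,0,0,0,0.045,0,0,0,0,0,0,0.045,0,0,0,0,0,0,0.045,0,0,0,0,0,0,0.045,0,0,0,0,0,0,0.045]'

```text
clock: 23.38
position: [0.5813, 0.1546, 0.2017]
ee_rot: [0.646, 0.764, -0.0, -0.0]
ft_force: [-0.6, 0.7, -0.5]
grip_width: 0.529
grasp_force: 0.0
```

Request:
move_arm --plan '[0,0,0,0,0,-0.01,0.045,0,0,0,0,0,-0.03,0.045,0,0,0,0,0,-0.07,0.045,0,0,0,0,0,-0.11,0.045,0,0,0,-0.02,0,-0.15,0.045,0,0,0,-0.05,0,-0.15,0.045,0,0,0,-0.05,0,-0.15,0.045]'

```text
clock: 24.25
position: [0.5902, 0.1026, 0.3535]
ee_rot: [0.647, 0.762, 0.0, 0.001]
ft_force: [0.2, -0.4, -0.7]
grip_width: 0.526
grasp_force: 0.0
```

```bash
python3 - <<'E'
from h import *
o=manip.get_obs();print(o["clock"],o["position"],o["ft_force"].round(2),o["grip_width"])
p=shot("wrist");save(p,"w4.png")
for r in manip.tip_of(p,"mouth")[:1]: print(w(p,r["position"]))
for r in manip.silhouettes(p,"square_strip")[:2]:print(r["conf"],axis(p,r["pixels"],.054))
E
```

```text
24.25 [0.59022398 0.1025557  0.3535463 ] [ 0.22 -0.35 -0.67] 0.5262353360602555
[0.57185914 0.19267981 0.04477977]
0.89 (array([0.5808, 0.158 ]), array([580.9, 156.7]), array([14.6, 65.5]), np.float64(100.11698270998752))
```

View pics/w4.png

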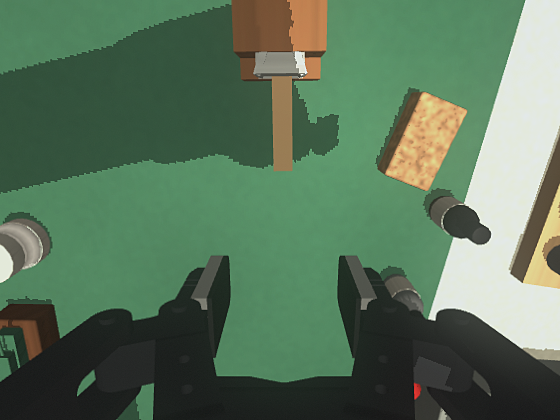

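The strip sits square in the mouth, cols 273–293, rows 77–171. About 65 mm is outside, and its rear end is where the push left it, so nothing rebounded. The hand is clear and the neighbours in view are undisturbed.

```bash
python3 -c "
from workcell import manip
print(manip.hand_in())"
```

```text
the job is handed in; nothing more can be done
None
```

The square strip is in the saw guide, about 114 mm deep against the stop; I pushed at about 10–13 N, released it and handed the job in at about 24 s, and touched nothing else.

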